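Ballast the zinc pedestal and hold its cap over it

TASK

Take the ladle by its handle and pour all six copper balls into the open top of the zinc pedestal as ballast, then stand the ladle upright on the bench and let go of it. Next take the copper cap by its stub, carry it over the things standing in between, and finish while holding it level and still about 1 cm above the pedestal's rim, centred and with its sides square to the rim, not touching the pedestal, so that I can flux the seam: do not set it down or let go. Leave everything else on the bench where it stands.

Things in the scene. Friction and masses are not known exactly. Their poses are not given: they have to be found in the camera images.
- ladle_grip (a point): Middle of the handle of a small dark steel ladle standing left or right of the pedestal: take it here. Handle: level round wooden rod, 14 mm thick, 75 mm long, axis 38 mm above the foot, pointing roughly at the robot. Axes are the ladle's: x along the handle to the bowl, z up out of the bowl. The bowl's axis is 82 mm along +x from here. With balls it weighs about 0.3 kg.
- ladle_rim (a point): Centre of the ladle's round mouth, at rim height, 10 mm above the handle's axis; same axes as ladle_grip. Bowl: 48 mm tall, 54 mm wide at its flat foot, flaring to 88 mm at the rim, walls 3 mm thick leaning 20 degrees outward.
- ped_mouth (a point): Centre of the square open mouth of the zinc pedestal, level with its rim, 110 mm above the bench. Pedestal: hollow truncated pyramid fixed to the bench, sides 140 mm at the foot and 100 mm outside at the rim, walls 4 mm (92 mm clear opening), floor 4 mm, foot plate 170 mm square. x and y square to the sides, z up. Small copper beads on its -x side.
- cap_stub (a point): Grip point of the copper cap, on the axis of its upright square tube stub (24 mm wide, top 65 mm above the underside), 45 mm above the underside. Cap: flat 120 mm square plate stepped up to 15 mm thick at the stub, 0.17 to 0.35 kg, lying on the bench on the side of the pedestal away from the ladle. x and y square to plate and stub, z up.
- cap_under (a point): Centre of the cap's flat underside, same axes as cap_stub.
- flux_bottle: White plastic bottle, 58 mm wide, 165 mm tall, standing between pedestal and ladle or cap; origin at the centre of its foot. Leave it alone.
- pipe_offcut: Upright copper tube, 54 mm wide, 150 mm tall, standing on the other side of the pedestal; origin at the centre of its foot. Leave it alone.
- paint_tin: Tin with a yellow label, 90 mm wide, 100 mm tall, behind the pedestal; origin at the centre of its foot. Leave it alone.
- hammer: Hammer lying at the back of the bench, right of the middle. Leave it alone.
- brush: Flat brush lying across the bench between robot and pedestal. Leave it alone.
- jar: Glass jar with a dark lid, 68 mm wide, 85 mm tall, at the back right; origin at the centre of its foot. Leave it alone.
- ball0_center (a point): Centre of one of the six loose solid copper balls, 18 mm across, 27 g, that start in the ladle.
- ball1_center (a point): Centre of one of the six loose solid copper balls, 18 mm across, 27 g, that start in the ladle.
- ball2_center (a point): Centre of one of the six loose solid copper balls, 18 mm across, 27 g, that start in the ladle.
- ball3_center (a point): Centre of one of the six loose solid copper balls, 18 mm across, 27 g, that start in the ladle.
- ball4_center (a point): Centre of one of the six loose solid copper balls, 18 mm across, 27 g, that start in the ladle.
- ball5_center (a point): Centre of one of the six loose solid copper balls, 18 mm across, 27 g, that start in the ladle.
There are look-alikes about, which are no part of the job. Leave any pink or turquoise look-alike of the part that bears cap_stub alone.

How it is judged:
By the outcome, as a careful person would: the job done as asked, in the order asked, and still so for the second after the job is handed in, while the arm keeps its last pose, push and grip.
It also fails if it takes over 72 s, if anything falls off the work surface, if the arm or the gripper's body presses on something with over 40 N, if the wrist force passes 120 N, or if a joint passes its speed limit or range.

ROBOT

A 7-joint arm with a two-finger parallel gripper is mounted at the origin on the work surface. World frame = base frame: x ahead of the robot, y to its left, z up, the work surface at z = 0. Lengths are in m, angles in rad, forces in N, time in s.
With the tool pointing down it reaches from about 0.425 to 0.8 m from the base axis. Payload 8.3 kg.
Tool frame: the origin (TCP) lies where the fingers leave the gripper's body, on its centre line; the fingertips stand 73 mm ahead of it and the grasp point (between the pads) lies 54 mm ahead of it; z points along the fingers, y is the line along which they close (so a half turn about z gives the same grasp; the last joint's range is limited). The gripper opens to 85 mm and grips with 20 to 120 N. Pads are 22 mm wide; open, the fingers measure 114 mm over their backs; the gripper's body (76 mm by 85 mm) begins 54 mm behind the grasp point. The pads swing forward as they close: fully open they stand 13 mm farther back than shut.
Start: joints at [1.092, 0.383, 0.016, 1.37, -0.006, 1.388, -0.046], TCP at [0.252, -0.572, 0.304] pointing down, gripper open.
Joint ranges: [-2.95, 2.95], [-0.25, 2.06], [-1.52, 1.56], [0.18, 2.33], [-1.44, 4.58], [0.02, 2.06], [-3.01, 3.01]. Speed limits (rad/s): [2.39, 2.39, 3.01, 3.01, 3.14, 3.14, 3.14].

INTERFACE

Orientations are given as a unit quaternion [x, y, z, w].
In Python, from rig import read_state, get_image, get_calibration, sign_off gives the robot as it stands.
- The arm moves only by the shell command python3 -m creep 'ROWS' [OPENING] [FORCE]. ROWS is JSON, a list of rows, each an object of numbers: "tx", "ty", "tz": the shift along the tool's x, y, z in m; "spin": the turn about the tool's z in rad. A call has exactly 5 rows; each row shifts and turns the commanded pose from where the row before left it, along the tool's axes as they then stand; what a row does not reach is not made up. A row lasts 1/12 s, in which the tool goes at most 41.7 mm and 7.16 degrees, less where a joint would pass 70% of its speed; a pose out of reach is approached as far as the arm can. A call with a gripper value outside its range is refused whole. OPENING is the closure in counts, from 0 (fully open) to 255 (shut), set as the call begins (- or left out, the last holds). The fingers move at their own pace and stop on an object; FORCE is the grip in N (left out, the last holds). Time passes only in rows, so rows that do not move let the fingers close, or fill a call up. It gives the time, the measured TCP pose, the force, the opening and the grip force at its end, in the units of the state.
- read_state(): the state, without advancing time (a new reading comes with each control period).
- get_image(name): name is "scene" or "top"; returns the picture (420x560x3 uint8, blue, green, red); there is no depth.
- get_calibration(name): a dict with "camera_matrix" (3x3 intrinsics, pixels), "world_to_cam" (4x4, takes a point from world to camera coordinates). Camera axes: x right, y down, z forward; pixel columns grow to the right and rows downward; lengths in m; the calibration is good to about 2 mm. A picture is of the moment at which its call begins. get_calibration takes no time and is no camera call.
- sign_off(): hands the job in; it is judged then, once.
The state is a dict: "t": time; "qpos": joint angles; "dq": joint speeds; "joint_torque": joint torques, N m; "tcp_pos": TCP position; "ee_rot": TCP orientation; "contact_force": force on the tool from outside, world axes, zero at the start; "torque": the same for the moment, N m; "width": finger opening in m; "grasp_force": force on a finger pad.
Only numpy, scipy, OpenCV 4.12 (cv2) and the standard library are available. Lean on these libraries where they do the work, as an engineer would, in place of code of your own. Each camera call takes 0.05 s, during which the arm holds its last target. There are 200 camera calls.

## Working session

There is one attempt and no reset: what is moved stays moved. The work goes in short steps, Python scripts to look and compute and a shell command to move; the robot and the scene stay as the last step left them, time stands still between calls to the robot, and variables do not carry over. Pictures are saved under pics/ and viewed, at most 10 in all, crops included, and the job is handed in when it is done.

```bash
mkdir -p pics; ls; python3 - <<'E'
from rig import *
import cv2,json
for n in("scene","top"):
    cv2.imwrite(f"pics/{n}0.png",get_image(n)); c=get_calibration(n); print(n,c)
s=read_state(); print(s)
E
```

```text
pics
scene {'camera_matrix': array([[412.45552602,   0.        , 278.58288316],
       [  0.        , 412.45552602, 211.4158577 ],
       [  0.        ,   0.        ,   1.        ]]), 'world_to_cam': array([[-0.06902671,  0.99760991,  0.00312655,  0.02004038],
       [ 0.85003582,  0.06045562, -0.52324395, -0.41571424],
       [-0.52218237, -0.03346013, -0.85217721,  1.43454724],
       [ 0.        ,  0.        ,  0.        ,  1.        ]])}
top {'camera_matrix': array([[435.27689984,   0.        , 279.91386619],
       [  0.        , 435.27689984, 211.40234561],
       [  0.        ,   0.        ,   1.        ]]), 'world_to_cam': array([[ 0.01583034, -0.99973934, -0.01645174,  0.00363614],
       [-0.99851619, -0.01494928, -0.05236346,  0.54479719],
       [ 0.05210387,  0.01725626, -0.99849257,  1.06919776],
       [ 0.        ,  0.        ,  0.        ,  1.        ]])}
{'t': 0.1, 'qpos': array([ 1.09209475,  0.38417753,  0.0163654 ,  1.37102023, -0.00629729,
        1.3882139 , -0.04650118]), 'dq': array([ 5.11447872e-04, -2.53885723e-03,  9.37099652e-04, -2.93252735e-03,
       -3.09132954e-05, -8.60840284e-04,  9.70732232e-04]), 'joint_torque': array([ 3.41022598e-03, -6.29135942e+01,  8.47219974e-01, -3.72756779e+01,
        1.66218553e-02,  1.04855601e-02, -3.07197161e-05]), 'tcp_pos': array([ 0.25236434, -0.57143605,  0.30297713]), 'ee_rot': array([ 9.78458563e-01,  2.06441413e-01, -1.94983737e-04, -8.63190583e-04]), 'contact_force': array([-0.28150255, -0.34638939,  0.67818185]), 'torque': array([-0.04124125,  0.03110691, -0.03659095]), 'grasp_force': 0.0, 'width': 0.08497744249676693}
```

View pics/scene0.png

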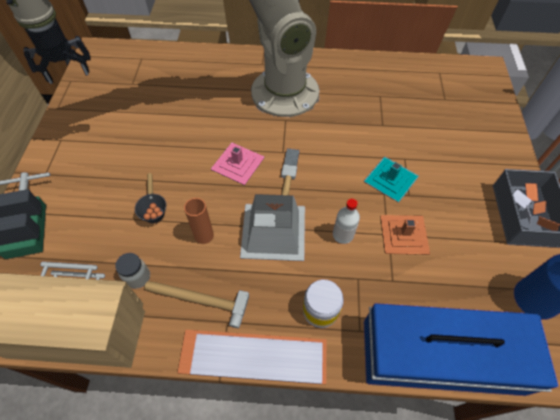

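View pics/top0.png

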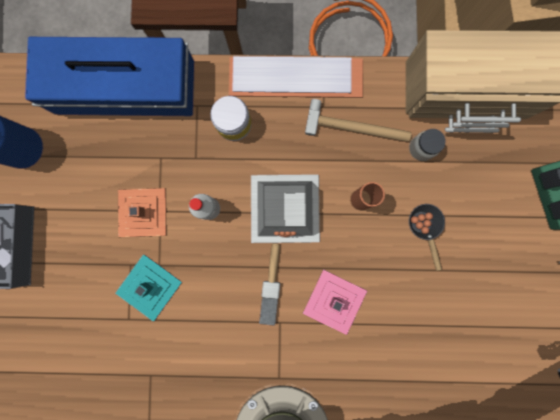

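Top view: the orange (copper-coloured) cap is at (142,212), with look-alikes in turquoise (148,288) and pink (336,302). The ladle with its balls is at (427,222), handle end at (437,268), and the only other dark round thing is the jar at (428,145). The pedestal is at (285,208) with its beads at (285,233), i.e. its -x side faces the robot. My picks are the orange cap and the ladle at (427,222); next I check them in a close crop.

```bash
cat > h.py <<'E'
import numpy as np,cv2
from rig import *
from scipy.spatial.transform import Rotation as R
def ray(n,uv,z):
    c=get_calibration(n);K=c["camera_matrix"];T=c["world_to_cam"]
    uv=np.atleast_2d(np.asarray(uv,float))
    d=np.c_[uv,np.ones(len(uv))]@np.linalg.inv(K).T@T[:3,:3]
    o=-T[:3,:3].T@T[:3,3]
    return o+d*((z-o[2])/d[:,2])[:,None]
def proj(n,P):
    c=get_calibration(n);T=c["world_to_cam"];p=np.atleast_2d(P)@T[:3,:3].T+T[:3,3]
    p=p@c["camera_matrix"].T;return p[:,:2]/p[:,2:]
def state():
    s=read_state();Rm=R.from_quat(s["ee_rot"]).as_matrix()
    yaw=np.degrees(np.arctan2(Rm[1,0],Rm[0,0]));g=s["tcp_pos"]+.054*Rm[:,2]
    return s,Rm,yaw,g
def to(target,yawt=None):
    "print tool shift bringing grasp point to target at present yaw, and spin (mod 180 deg)"
    s,Rm,yaw,g=state();d=Rm.T@(np.asarray(target)-g)
    print("t %.2f grasp %s yaw %.2f shift %s"%(s["t"],g.round(4),yaw,d.round(4)),end=" ")
    if yawt is not None: print("spin %.4f"%np.radians((yaw-yawt+90)%180-90),end="")
    print(" F",s["contact_force"].round(1),"w %.4f gf %.1f"%(s["width"],s["grasp_force"]))
E
python3 - <<'E'
from h import *
T=cv2.imread("pics/top0.png");S=cv2.imread("pics/scene0.png")
def crop(I,u,v,w=60,h=60,s=(390,290)): return cv2.resize(I[v-h:v+h,u-w:u+w],s,interpolation=cv2.INTER_CUBIC)
a=np.vstack([np.hstack([crop(T,427,232,60,45),crop(T,285,208,60,45)]),np.hstack([crop(T,142,212,60,45),crop(S,275,220,60,45)])])
cv2.imwrite("pics/crop.png",a)
hsv=cv2.cvtColor(T,cv2.COLOR_BGR2HSV)
for u,v in[(142,230),(142,212),(425,220),(427,232),(265,200),(253,180),(433,250),(425,196),(285,180)]: print(u,v,hsv[v,u])
E
```

```text
142 230 [  9 130 221]
142 212 [ 10 131  66]
425 220 [  9 124 123]
427 232 [  8 120 121]
265 200 [ 60   2 115]
253 180 [ 75   5 211]
433 250 [ 17  95 163]
425 196 [ 13 117 170]
285 180 [ 70   4 187]
```

View pics/crop.png

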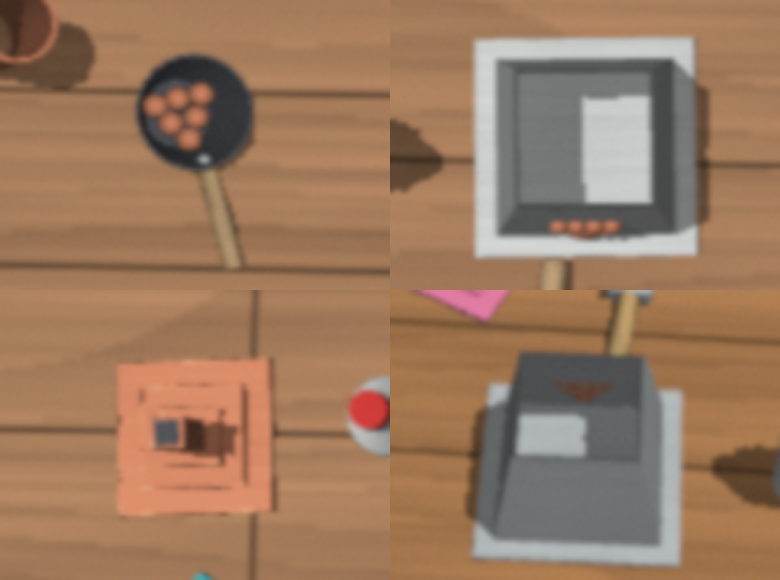

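The crop shows the ladle with six balls in its bowl, its handle leaving the bowl down and slightly right. The pedestal's mouth and the bead row (crop 585,227) are clear, and the orange cap is the copper one. Now I measure them.

```bash
cat > meas.py <<'E'
from h import *
def rect(n,m,z,name,box):
    u0,v0,u1,v1=box;M=np.zeros_like(m);M[v0:v1,u0:u1]=m[v0:v1,u0:u1]
    M=cv2.morphologyEx(M,cv2.MORPH_OPEN,np.ones((2,2)))
    cs=cv2.findContours(M,cv2.RETR_EXTERNAL,cv2.CHAIN_APPROX_NONE)[0];c=max(cs,key=cv2.contourArea)[:,0]
    P=ray(n,c,z)[:,:2]*1000;r=cv2.minAreaRect(P.astype(np.float32))
    print(n,name,"centre",np.round(r[0],1),"size",np.round(r[1],1),"ang %.2f"%r[2]);return c,P
if __name__=="__main__":
    T=cv2.imread("pics/top0.png");S=cv2.imread("pics/scene0.png")
    for n,I,bp,bc,bl in(("top",T,(245,170,325,247),(112,182,172,242),(400,195,455,275)),("scene",S,(235,190,310,262),(375,205,435,262),(125,165,175,230))):
        H=cv2.cvtColor(I,cv2.COLOR_BGR2HSV);h,s,v=[H[...,i].astype(int) for i in range(3)]
        rect(n,((s<40)&(v>60)).astype(np.uint8),.006,"plate@6",bp)
        rect(n,((s>110)&(v>175)&(h<13)).astype(np.uint8),.004,"cap",bc)
        c,P=rect(n,((s<110)&(v<95)).astype(np.uint8),.048,"bowl",bl)
        print(" ellipse",np.round(cv2.fitEllipse(P.astype(np.float32)),1) if 0 else cv2.minEnclosingCircle(P.astype(np.float32)))
        m=((h>14)&(s<115)&(s>70)&(v>120)); M=np.zeros_like(m);u0,v0,u1,v1=bl;M[v0:v1,u0:u1]=m[v0:v1,u0:u1]
        M=M.astype(np.uint8);k,L,st,ct=cv2.connectedComponentsWithStats(M);
        for i in np.argsort(-st[1:,4])[:2]+1:
            y,x=np.where(L==i);Q=ray(n,np.c_[x,y],.038)[:,:2]*1000
            d=cv2.fitLine(Q.astype(np.float32),cv2.DIST_L2,0,.01,.01).ravel();t=(Q-d[2:])@d[:2]
            print(" handle n",len(x),"dir %.2f"%np.degrees(np.arctan2(d[1],d[0])),"ends",(d[2:]+d[:2]*t.min()).round(1),(d[2:]+d[:2]*t.max()).round(1))
E
python3 meas.py
```

```text
top plate@6 centre [550.6  -2.7] size [168.9 170. ] ang 1.10
top cap centre [535.4 361.6] size [123.6 119.7] ang 2.03
top bowl centre [ 521.7 -342.5] size [83.8 81.8] ang 45.34
 ellipse ((521.0723266601562, -343.37823486328125), 43.121055603027344)
 handle n 199 dir 14.84 ends [ 407.9 -372. ] [ 480.1 -352.9]
scene plate@6 centre [542.2   6. ] size [202.9 169.7] ang 1.38
scene cap centre [540.  368.4] size [119.7 119.8] ang 2.92
scene bowl centre [ 533.6 -332.9] size [90.  81.9] ang 4.06
 ellipse ((533.2799682617188, -328.67913818359375), 49.011756896972656)
 handle n 60 dir 14.35 ends [ 414. -368.] [ 476.4 -352. ]
```

```bash
python3 -c "
from h import *
to([.4435,-.3625,.038],14.8)"; python3 -m creep '[{"spin":0.08},{"spin":0.077},{},{},{}]' 0 60; python3 -c "
from h import *
to([.4435,-.3625,.038],14.8)"
```

```text
t 0.10 grasp [ 0.2523 -0.5713  0.249 ] yaw 23.83 shift [ 0.2593 -0.1134  0.2112] spin 0.1576 F [-0.3 -0.3  0.7] w 0.0850 gf 0.0
t 0.10 grasp [ 0.2523 -0.5713  0.249 ] yaw 23.83 shift [ 0.2593 -0.1134  0.2112] spin 0.1576 F [-0.3 -0.3  0.7] w 0.0850 gf 0.0invalid input
```

```bash
python3 -m creep '[{"tx":0,"ty":0,"tz":0,"spin":0.08},{"tx":0,"ty":0,"tz":0,"spin":0.077},{"tx":0,"ty":0,"tz":0,"spin":0},{"tx":0,"ty":0,"tz":0,"spin":0},{"tx":0,"ty":0,"tz":0,"spin":0}]' 0 60; python3 -c "
from h import *
to([.4435,-.3625,.038],14.8)"
```

```text
t: 0.52
tcp_pos: [0.2525, -0.5716, 0.3036]
ee_rot: [0.991, 0.13, -0.0, -0.0]
contact_force: [-0.4, 0.7, -0.2]
width: 0.0855
grasp_force: 0.0
t 0.52 grasp [ 0.2525 -0.5716  0.2496] yaw 14.98 shift [ 0.2386 -0.1525  0.2117] spin 0.0031 F [-0.4  0.7 -0.2] w 0.0855 gf 0.0
```

```bash
python3 -m creep '[{"tx":0.015,"ty":-0.01,"tz":0,"spin":0},{"tx":0.03,"ty":-0.019,"tz":0,"spin":0},{"tx":0.03,"ty":-0.019,"tz":0,"spin":0},{"tx":0.03,"ty":-0.019,"tz":0,"spin":0},{"tx":0.03,"ty":-0.019,"tz":0,"spin":0}]' >/dev/null
python3 -m creep '[{"tx":0.03,"ty":-0.019,"tz":0,"spin":0},{"tx":0.03,"ty":-0.019,"tz":0.01,"spin":0},{"tx":0.028,"ty":-0.018,"tz":0.02,"spin":0},{"tx":0.015,"ty":-0.01,"tz":0.03,"spin":0},{"tx":0,"ty":0,"tz":0.03,"spin":0}]'
python3 -m creep '[{"tx":0,"ty":0,"tz":0.03,"spin":0},{"tx":0,"ty":0,"tz":0.02,"spin":0},{"tx":0,"ty":0,"tz":0.01,"spin":0},{"tx":0,"ty":0,"tz":0,"spin":0},{"tx":0,"ty":0,"tz":0,"spin":0}]' >/dev/null
python3 - <<'E'
from h import *
to([.4435,-.3625,.038],14.8)
I=get_image("scene");J=get_image("top")
cv2.imwrite("pics/pre.png",np.hstack([cv2.resize(I[120:260,80:220],(390,390)),cv2.resize(J[180:320,370:510],(390,390))]))
E
```

```text
t: 1.35
tcp_pos: [0.4483, -0.3588, 0.214]
ee_rot: [0.991, 0.134, 0.002, -0.0]
contact_force: [-0.0, -0.2, -1.1]
width: 0.0851
grasp_force: 0.0
t 1.77 grasp [ 0.4438 -0.3641  0.1005] yaw 14.86 shift [ 0.0001 -0.0017  0.0625] spin 0.0011 F [0.4 0.2 0.3] w 0.0856 gf 0.0
```

View pics/pre.png

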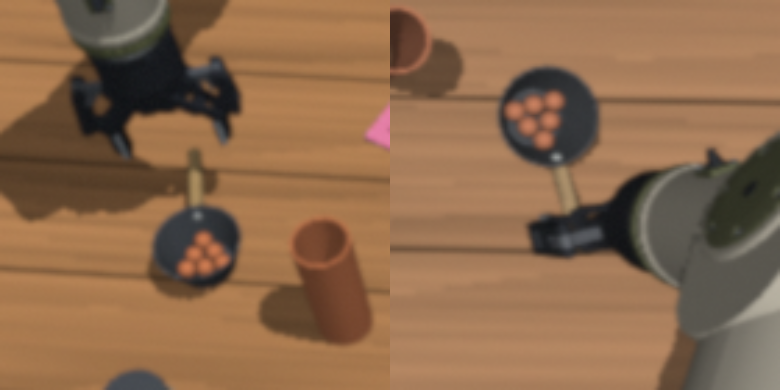

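The fingers straddle the handle's middle in both views (left crop 195,165; right crop 568,215). I go down, grip and make a small test lift.

```bash
python3 -m creep '[{"tx":0,"ty":-0.001,"tz":0.02,"spin":0},{"tx":0,"ty":0,"tz":0.02,"spin":0},{"tx":0,"ty":0,"tz":0.012,"spin":0},{"tx":0,"ty":0,"tz":0.007,"spin":0},{"tx":0,"ty":0,"tz":0.003,"spin":0}]' >/dev/null
python3 -c "
from h import *
to([.4435,-.3625,.038],14.8)"
python3 -m creep '[{"tx":0,"ty":0,"tz":0,"spin":0},{"tx":0,"ty":0,"tz":0,"spin":0},{"tx":0,"ty":0,"tz":0,"spin":0},{"tx":0,"ty":0,"tz":0,"spin":0},{"tx":0,"ty":0,"tz":0,"spin":0}]' 255 100 > /dev/null
python3 -m creep '[{"tx":0,"ty":0,"tz":0,"spin":0},{"tx":0,"ty":0,"tz":0,"spin":0},{"tx":0,"ty":0,"tz":0,"spin":0},{"tx":0,"ty":0,"tz":0,"spin":0},{"tx":0,"ty":0,"tz":0,"spin":0}]' 
python3 -m creep '[{"tx":0,"ty":0,"tz":-0.003,"spin":0},{"tx":0,"ty":0,"tz":-0.007,"spin":0},{"tx":0,"ty":0,"tz":-0.007,"spin":0},{"tx":0,"ty":0,"tz":-0.007,"spin":0},{"tx":0,"ty":0,"tz":-0.006,"spin":0}]' 
python3 -c "
from h import *
to([.4435,-.3625,.038],14.8)
I=get_image('scene');J=get_image('top')
cv2.imwrite('pics/lift.png',np.hstack([cv2.resize(I[120:260,80:220],(390,390)),cv2.resize(J[180:320,370:510],(390,390))]))"
```

```text
t 2.28 grasp [ 0.4433 -0.3629  0.0376] yaw 14.83 shift [ 0.0003 -0.0004 -0.0004] spin 0.0005 F [-0.8  0.8  0.6] w 0.0856 gf 0.0
t: 3.12
tcp_pos: [0.4434, -0.3629, 0.0921]
ee_rot: [0.992, 0.129, 0.0, -0.0]
contact_force: [-1.2, 0.8, 2.9]
width: 0.0111
grasp_force: 97.3
t: 3.53
tcp_pos: [0.4434, -0.363, 0.1229]
ee_rot: [0.992, 0.129, 0.0, 0.0]
contact_force: [0.6, -0.2, -2.7]
width: 0.0108
grasp_force: 97.5
t 3.53 grasp [ 0.4435 -0.3631  0.0689] yaw 14.82 shift [ 0.0002 -0.0005  0.0309] spin 0.0004 F [ 0.6 -0.2 -2.7] w 0.0108 gf 97.5
```

View pics/lift.png

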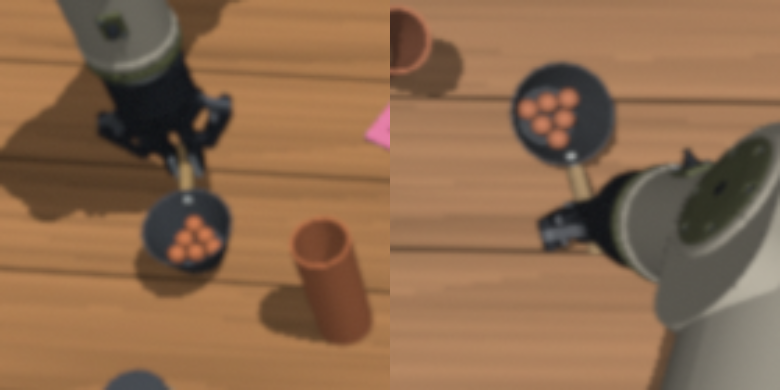

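Lifted and level at 100 N: wrist force -2.7 N is the ladle's full weight, and the balls are still nested at crop (545,115). Now I check whether it swings at 20 N while the bench can still catch it.

```bash
python3 -c "
from h import *
print(read_state()['torque'])"
python3 -m creep '[{"tx":0,"ty":0,"tz":0,"spin":0},{"tx":0,"ty":0,"tz":0,"spin":0},{"tx":0,"ty":0,"tz":0,"spin":0},{"tx":0,"ty":0,"tz":0,"spin":0},{"tx":0,"ty":0,"tz":0,"spin":0}]' 255 20
python3 -c "
from h import *
print(read_state()['torque'])
J=get_image('top');H=cv2.cvtColor(J,cv2.COLOR_BGR2HSV)
def cen(J):
    m=((H[...,1]<110)&(H[...,2]<95)).astype(np.uint8)
    return m
b=cv2.inRange(H,(3,100,90),(12,255,255))[190:245,400:450];print('balls px',np.argwhere(b).mean(0)+[190,400])
cv2.imwrite('pics/t20.png',J)"
```

```text
[-0.13153394  0.14987395 -0.1002911 ]
t: 4.05
tcp_pos: [0.4433, -0.3628, 0.1216]
ee_rot: [0.992, 0.129, -0.0, -0.0]
contact_force: [-0.6, -0.5, -3.1]
width: 0.011
grasp_force: 97.5
[-0.1333179   0.30323636  0.04374584]
balls px [221.375      426.92361111]
```

```bash
python3 -m creep '[{"tx":0,"ty":0,"tz":0,"spin":0},{"tx":0,"ty":0,"tz":0,"spin":0},{"tx":0,"ty":0,"tz":0,"spin":0},{"tx":0,"ty":0,"tz":0,"spin":0},{"tx":0,"ty":0,"tz":0,"spin":0}]' - 20 | tail -3
python3 -m creep '[{"tx":0,"ty":0,"tz":0,"spin":0},{"tx":0,"ty":0,"tz":0,"spin":0},{"tx":0,"ty":0,"tz":0,"spin":0},{"tx":0,"ty":0,"tz":0,"spin":0},{"tx":0,"ty":0,"tz":0,"spin":0}]' 240 20
python3 -c "
from h import *
print(read_state()['torque'])"
```

```text
contact_force: [-0.5, 0.3, -2.9]
width: 0.0108
grasp_force: 97.5
t: 4.93
tcp_pos: [0.4434, -0.3629, 0.1219]
ee_rot: [0.992, 0.129, 0.0, -0.0]
contact_force: [0.1, 0.5, -3.5]
width: 0.0109
grasp_force: 97.6
[-0.05468863  0.18718996  0.01123272]
```

The grip holds its force until it is reopened. I lower to about 12 mm and find the opening at which it re-grips weakly.

```bash
python3 -m creep '[{"tx":0,"ty":0,"tz":0.004,"spin":0},{"tx":0,"ty":0,"tz":0.007,"spin":0},{"tx":0,"ty":0,"tz":0.005,"spin":0},{"tx":0,"ty":0,"tz":0.003,"spin":0},{"tx":0,"ty":0,"tz":0,"spin":0}]' 228 20 | tail -3
python3 -m creep '[{"tx":0,"ty":0,"tz":0,"spin":0},{"tx":0,"ty":0,"tz":0,"spin":0},{"tx":0,"ty":0,"tz":0,"spin":0},{"tx":0,"ty":0,"tz":0,"spin":0},{"tx":0,"ty":0,"tz":0,"spin":0}]' 222 20 | tail -3
python3 -m creep '[{"tx":0,"ty":0,"tz":0,"spin":0},{"tx":0,"ty":0,"tz":0,"spin":0},{"tx":0,"ty":0,"tz":0,"spin":0},{"tx":0,"ty":0,"tz":0,"spin":0},{"tx":0,"ty":0,"tz":0,"spin":0}]' 218 20 | tail -3
python3 -c "
from h import *
print(read_state()['torque'])"
```

```text
contact_force: [0.2, -0.1, -3.1]
width: 0.0108
grasp_force: 97.6
contact_force: [-0.0, 0.8, -2.3]
width: 0.0116
grasp_force: 82.1
contact_force: [0.3, 1.0, -3.1]
width: 0.0122
grasp_force: 40.0
[-0.03979776  0.24719672  0.01206277]
```

```bash
python3 -m creep '[{"tx":0,"ty":0,"tz":0,"spin":0},{"tx":0,"ty":0,"tz":0,"spin":0},{"tx":0,"ty":0,"tz":0,"spin":0},{"tx":0,"ty":0,"tz":0,"spin":0},{"tx":0,"ty":0,"tz":0,"spin":0}]' 217 20 | tail -3
python3 -m creep '[{"tx":0,"ty":0,"tz":0,"spin":0},{"tx":0,"ty":0,"tz":0,"spin":0},{"tx":0,"ty":0,"tz":0,"spin":0},{"tx":0,"ty":0,"tz":0,"spin":0},{"tx":0,"ty":0,"tz":0,"spin":0}]' 216 20 | tail -3
python3 -m creep '[{"tx":0,"ty":0,"tz":0,"spin":0},{"tx":0,"ty":0,"tz":0,"spin":0},{"tx":0,"ty":0,"tz":0,"spin":0},{"tx":0,"ty":0,"tz":0,"spin":0},{"tx":0,"ty":0,"tz":0,"spin":0}]' 215 20 | tail -3
python3 -c "
from h import *
print(read_state()['torque'])
J=get_image('top');H=cv2.cvtColor(J,cv2.COLOR_BGR2HSV)
b=cv2.inRange(H,(3,100,90),(12,255,255))[190:245,400:450];print('balls px',np.argwhere(b).mean(0)+[190,400])"
```

```text
contact_force: [-0.3, -0.1, -2.0]
width: 0.0128
grasp_force: 29.9
contact_force: [0.2, 0.5, -2.7]
width: 0.0128
grasp_force: 20.6
contact_force: [0.7, 0.2, -2.1]
width: 0.0136
grasp_force: 12.0
[-0.0160167  -0.07174699 -0.03728102]
balls px [222.52173913 424.39130435]
```

Slip starts at 215 (12 N). I let the bench control a pre-tilt of about 30°: raise the handle with the weak grip, then clamp firmly.

```bash
python3 -m creep '[{"tx":0,"ty":0,"tz":-0.003,"spin":0},{"tx":0,"ty":0,"tz":-0.004,"spin":0},{"tx":0,"ty":0,"tz":-0.004,"spin":0},{"tx":0,"ty":0,"tz":-0.004,"spin":0},{"tx":0,"ty":0,"tz":-0.004,"spin":0}]' 215 20 | tail -3
python3 -m creep '[{"tx":0,"ty":0,"tz":-0.004,"spin":0},{"tx":0,"ty":0,"tz":-0.004,"spin":0},{"tx":0,"ty":0,"tz":-0.004,"spin":0},{"tx":0,"ty":0,"tz":-0.004,"spin":0},{"tx":0,"ty":0,"tz":-0.003,"spin":0}]' 215 20 | tail -3
python3 -m creep '[{"tx":0,"ty":0,"tz":0,"spin":0},{"tx":0,"ty":0,"tz":0,"spin":0},{"tx":0,"ty":0,"tz":0,"spin":0},{"tx":0,"ty":0,"tz":0,"spin":0},{"tx":0,"ty":0,"tz":0,"spin":0}]' 230 100 | tail -3
python3 -c "
from h import *
to([.4435,-.3625,.088],14.8)
I=get_image('scene');J=get_image('top')
cv2.imwrite('pics/droop.png',np.hstack([cv2.resize(I[120:260,80:220],(390,390)),cv2.resize(J[180:320,370:510],(390,390))]))"
```

```text
contact_force: [0.1, 0.3, -2.2]
width: 0.0135
grasp_force: 12.1
contact_force: [-0.5, -0.4, -2.5]
width: 0.0134
grasp_force: 12.5
contact_force: [-1.9, -1.4, -0.2]
width: 0.0111
grasp_force: 97.7
t 8.73 grasp [ 0.4431 -0.3632  0.0869] yaw 14.80 shift [ 0.0005 -0.0006 -0.0011] spin 0.0000 F [-1.9 -1.4 -0.2] w 0.0111 gf 97.7
```

View pics/droop.png

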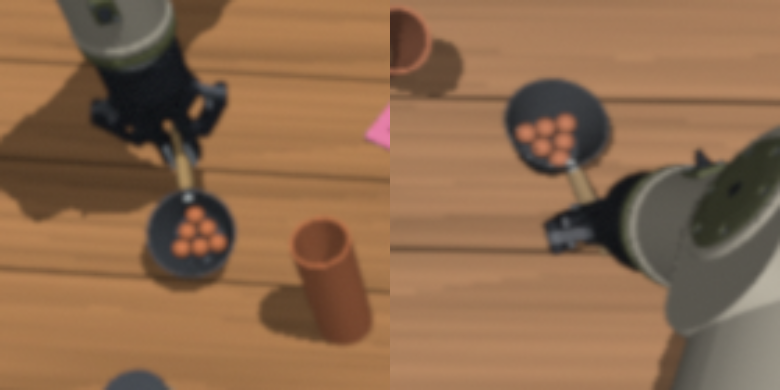

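The bowl is tilted about 25° with all six balls held (left crop 200,232), clamped at 98 N. I lift, turn it square and carry it over the pipe to the pedestal.

```bash
python3 -m creep '[{"tx":0,"ty":0,"tz":-0.005,"spin":0},{"tx":0,"ty":0,"tz":-0.015,"spin":0},{"tx":0,"ty":0,"tz":-0.025,"spin":0.02},{"tx":0,"ty":0,"tz":-0.025,"spin":0.04},{"tx":0,"ty":0,"tz":-0.025,"spin":0.04}]' >/dev/null
python3 -m creep '[{"tx":0,"ty":0,"tz":-0.025,"spin":0.04},{"tx":0,"ty":0,"tz":-0.025,"spin":0.04},{"tx":0,"ty":0,"tz":-0.025,"spin":0.04},{"tx":0,"ty":0,"tz":-0.02,"spin":0.02},{"tx":0,"ty":0,"tz":-0.013,"spin":0}]' 
python3 -m creep '[{"tx":0,"ty":-0.015,"tz":0,"spin":0},{"tx":0,"ty":-0.025,"tz":0,"spin":0},{"tx":0,"ty":-0.03,"tz":0,"spin":0},{"tx":0,"ty":-0.03,"tz":0,"spin":0},{"tx":0,"ty":-0.03,"tz":0,"spin":0}]' >/dev/null
python3 -m creep '[{"tx":0.01,"ty":-0.03,"tz":0,"spin":0},{"tx":0.01,"ty":-0.03,"tz":0,"spin":0},{"tx":0.01,"ty":-0.03,"tz":0,"spin":0},{"tx":0.01,"ty":-0.03,"tz":0,"spin":0},{"tx":0.01,"ty":-0.03,"tz":0,"spin":0}]' >/dev/null
python3 -m creep '[{"tx":0.01,"ty":-0.03,"tz":0,"spin":0},{"tx":0.008,"ty":-0.025,"tz":0,"spin":0},{"tx":0.004,"ty":-0.015,"tz":0,"spin":0},{"tx":0.0025,"ty":-0.0085,"tz":0,"spin":0},{"tx":0,"ty":0,"tz":0,"spin":0}]' 
python3 -c "
from h import *
to([.510,-.003,.24],1.2)
I=get_image('scene');J=get_image('top')
cv2.imwrite('pics/over.png',np.hstack([cv2.resize(I[130:270,205:345],(390,390)),cv2.resize(J[140:280,215:355],(390,390))]))"
```

```text
t: 9.67
tcp_pos: [0.4439, -0.3625, 0.3466]
ee_rot: [1.0, 0.009, 0.001, 0.001]
contact_force: [-0.1, -0.4, -3.5]
width: 0.0109
grasp_force: 97.7
t: 10.92
tcp_pos: [0.5111, -0.0005, 0.3438]
ee_rot: [1.0, 0.011, -0.0, -0.001]
contact_force: [-0.2, -0.5, -2.9]
width: 0.011
grasp_force: 97.8
t 10.92 grasp [ 5.111e-01 -5.000e-04  2.898e-01] yaw 1.31 shift [-0.0011  0.0026  0.0498] spin 0.0020 F [-0.2 -0.5 -2.9] w 0.0110 gf 97.8
```

View pics/over.png

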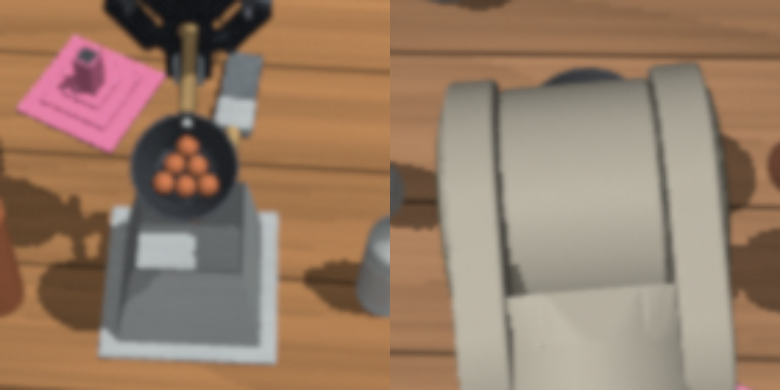

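The ladle hangs over the mouth with six balls (left crop 187,170). I lower it and loosen in steps.

```bash
python3 -m creep '[{"tx":0,"ty":0.0025,"tz":0.01,"spin":0},{"tx":0,"ty":0,"tz":0.017,"spin":0},{"tx":0,"ty":0,"tz":0.015,"spin":0},{"tx":0,"ty":0,"tz":0.01,"spin":0},{"tx":0,"ty":0,"tz":0.003,"spin":0}]' - 20 >/dev/null
python3 -m creep '[{"tx":0,"ty":0,"tz":0,"spin":0},{"tx":0,"ty":0,"tz":0,"spin":0},{"tx":0,"ty":0,"tz":0,"spin":0},{"tx":0,"ty":0,"tz":0,"spin":0},{"tx":0,"ty":0,"tz":0,"spin":0}]' 217 20 | tail -3
python3 -m creep '[{"tx":0,"ty":0,"tz":0,"spin":0},{"tx":0,"ty":0,"tz":0,"spin":0},{"tx":0,"ty":0,"tz":0,"spin":0},{"tx":0,"ty":0,"tz":0,"spin":0},{"tx":0,"ty":0,"tz":0,"spin":0}]' 216 20 | tail -3
python3 -m creep '[{"tx":0,"ty":0,"tz":0,"spin":0},{"tx":0,"ty":0,"tz":0,"spin":0},{"tx":0,"ty":0,"tz":0,"spin":0},{"tx":0,"ty":0,"tz":0,"spin":0},{"tx":0,"ty":0,"tz":0,"spin":0}]' 215 20 | tail -3
python3 -c "
from h import *
to([.510,-.003,.24],1.2);print(read_state()['torque'])
I=get_image('scene')
cv2.imwrite('pics/p1.png',cv2.resize(I[120:290,180:370],(570,510)))"
```

```text
contact_force: [-1.2, -0.7, -3.4]
width: 0.013
grasp_force: 30.9
contact_force: [0.3, 0.1, -2.0]
width: 0.0131
grasp_force: 21.4
contact_force: [0.7, -0.8, -3.0]
width: 0.0137
grasp_force: 14.4
t 12.68 grasp [ 0.5112 -0.0056  0.2349] yaw 1.08 shift [-0.0011 -0.0026 -0.0051] spin -0.0021 F [ 0.7 -0.8 -3. ] w 0.0137 gf 14.4
[3.69017651e-05 1.76675049e-01 1.43420553e-02]
```

View pics/p1.png

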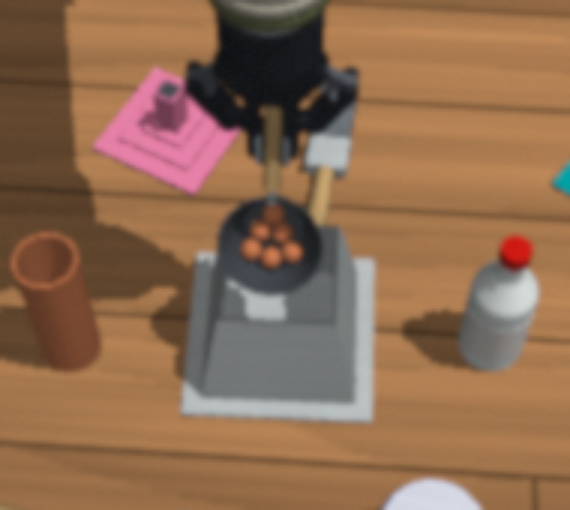

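Tilt is about 35° with the six balls still in the bowl (270,240), and the grip is creeping. I loosen further while nudging +y.

```bash
cat > look.py <<'E'
from h import *
import sys
I=get_image('scene');H=cv2.cvtColor(I,cv2.COLOR_BGR2HSV)
to([.510,-.003,.235],1.2)
m=cv2.inRange(H,(0,0,0),(179,110,62));m[:165]=0;m[245:]=0;m[:,:245]=0;m[:,305:]=0
y,x=np.where(m);print("dark n",len(x),"v",np.percentile(y,[5,50,95]),"u",np.percentile(x,[5,50,95]))
b=cv2.inRange(H,(3,110,100),(13,255,255))[165:245,245:305];b[:,:]=b
k,L,s,c=cv2.connectedComponentsWithStats(b);print("orange",[(int(a[4]),(c[i]+[245,165]).round().tolist()) for i,a in enumerate(s) if i and a[4]>3])
cv2.imwrite(sys.argv[1],cv2.resize(I[120:290,180:370],(570,510)))
E
python3 look.py pics/a1.png
python3 -m creep '[{"tx":0,"ty":-0.002,"tz":0,"spin":0},{"tx":0,"ty":-0.002,"tz":0,"spin":0},{"tx":0,"ty":0,"tz":0,"spin":0},{"tx":0,"ty":0,"tz":0,"spin":0},{"tx":0,"ty":0,"tz":0,"spin":0}]' 215 20 | tail -3
python3 look.py pics/a2.png
python3 -m creep '[{"tx":0,"ty":0,"tz":0,"spin":0},{"tx":0,"ty":0,"tz":0,"spin":0},{"tx":0,"ty":0,"tz":0,"spin":0},{"tx":0,"ty":0,"tz":0,"spin":0},{"tx":0,"ty":0,"tz":0,"spin":0}]' 214 20 | tail -3
python3 look.py pics/a3.png
```

```text
t 12.78 grasp [ 0.5112 -0.0055  0.235 ] yaw 1.08 shift [-0.0012 -0.0026 -0.    ] spin -0.0021 F [ 0.2 -0.4 -2.7] w 0.0134 gf 14.3
dark n 353 v [167. 195. 210.] u [256. 277. 285.]
orange [(23, [252.0, 175.0]), (212, [270.0, 201.0])]
contact_force: [0.7, -0.8, -3.7]
width: 0.0133
grasp_force: 14.3
t 13.25 grasp [ 0.5111 -0.0016  0.2349] yaw 1.08 shift [-0.0011  0.0014 -0.0001] spin -0.0021 F [ 0.3  0.9 -3.7] w 0.0136 gf 14.3
dark n 368 v [167. 195. 210.] u [257.35 278.   287.  ]
orange [(24, [253.0, 175.0]), (218, [271.0, 201.0])]
contact_force: [0.5, 1.5, -2.9]
width: 0.0139
grasp_force: 6.0
t 13.72 grasp [ 0.5111 -0.0016  0.2349] yaw 1.08 shift [-0.0011  0.0014 -0.0001] spin -0.0021 F [-0.3 -0.2 -3.4] w 0.0137 gf 6.0
dark n 340 v [166.95 191.   204.  ] u [258. 278. 287.]
orange [(25, [252.0, 176.0]), (4, [265.0, 172.0]), (156, [272.0, 196.0])]
```

```bash

python3 -m creep '[{"tx":0,"ty":0,"tz":-0.006,"spin":0},{"tx":0,"ty":0,"tz":0.006,"spin":0},{"tx":0,"ty":0,"tz":-0.006,"spin":0},{"tx":0,"ty":0,"tz":0.006,"spin":0},{"tx":0,"ty":0,"tz":0,"spin":0}]' 214 20 | tail -3
python3 look.py pics/a4.png
python3 -m creep '[{"tx":0,"ty":0,"tz":-0.01,"spin":0},{"tx":0,"ty":0,"tz":0.01,"spin":0},{"tx":0,"ty":0,"tz":-0.01,"spin":0},{"tx":0,"ty":0,"tz":0.01,"spin":0},{"tx":0,"ty":0,"tz":0,"spin":0}]' 214 20 | tail -3
python3 look.py pics/a5.png
```

```text
contact_force: [-0.5, 0.6, -3.2]
width: 0.0137
grasp_force: 6.1
t 14.18 grasp [ 0.5108 -0.0016  0.2343] yaw 1.08 shift [-0.0008  0.0014 -0.0007] spin -0.0021 F [-1.2 -0.5 -3.8] w 0.0140 gf 6.1
dark n 385 v [167. 190. 204.] u [259. 277. 286.]
orange [(26, [252.0, 175.0]), (4, [260.0, 186.0]), (184, [272.0, 199.0])]
contact_force: [-0.0, 0.5, -4.0]
width: 0.0138
grasp_force: 6.1
t 14.65 grasp [ 0.5106 -0.0016  0.2339] yaw 1.08 shift [-0.0006  0.0014 -0.0011] spin -0.0021 F [ 0.5 -0.6 -3.1] w 0.0138 gf 6.1
dark n 408 v [167. 190. 203.] u [259. 276. 286.]
orange [(26, [253.0, 175.0]), (21, [272.0, 191.0]), (166, [272.0, 201.0])]
```

View pics/a5.png

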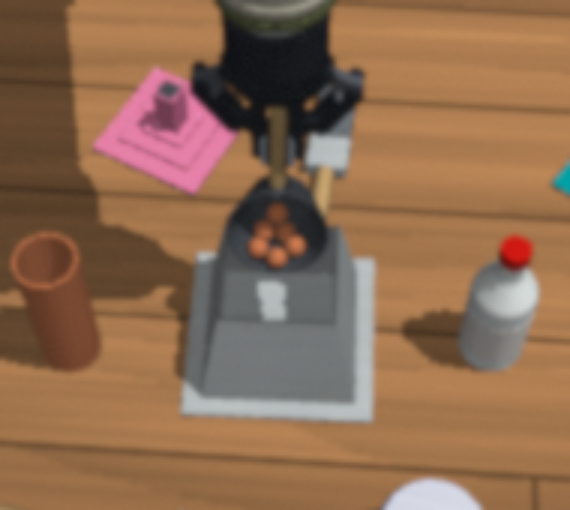

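The bowl is tilted about 60° and the balls have rolled to its front lip (278,245), above the mouth. I jog harder to bring it past 75°.

```bash

python3 -m creep '[{"tx":0,"ty":0,"tz":-0.02,"spin":0},{"tx":0,"ty":0,"tz":0.02,"spin":0},{"tx":0,"ty":0,"tz":-0.02,"spin":0},{"tx":0,"ty":0,"tz":0.02,"spin":0},{"tx":0,"ty":0,"tz":0,"spin":0}]' 214 20 | tail -3
python3 look.py pics/a6.png
python3 -m creep '[{"tx":0.015,"ty":0,"tz":0,"spin":0},{"tx":-0.005,"ty":0,"tz":0,"spin":0},{"tx":-0.01,"ty":0,"tz":0,"spin":0},{"tx":0.015,"ty":0,"tz":0,"spin":0},{"tx":-0.015,"ty":0,"tz":0,"spin":0}]' 214 20 | tail -3
python3 look.py pics/a7.png
```

```text
contact_force: [0.2, 0.3, -2.2]
width: 0.0138
grasp_force: 6.2
t 15.12 grasp [ 0.5105 -0.0016  0.2341] yaw 1.08 shift [-0.0006  0.0014 -0.0009] spin -0.0021 F [ 0.5 -0.7 -1.3] w 0.0139 gf 6.1
dark n 483 v [167. 189. 200.] u [260. 275. 286.]
orange [(26, [252.0, 175.0]), (163, [273.0, 203.0]), (19, [267.0, 224.0])]
contact_force: [-1.1, -0.4, -0.9]
width: 0.0136
grasp_force: 6.2
t 15.58 grasp [ 0.5087 -0.0014  0.2345] yaw 1.10 shift [ 0.0013  0.0016 -0.0005] spin -0.0017 F [-2.5  0.1 -2.7] w 0.0137 gf 6.2
dark n 578 v [167. 192. 202.] u [260. 274. 286.]
orange [(25, [252.0, 175.0]), (4, [279.0, 174.0])]
```

```bash

python3 -m creep '[{"tx":0.015,"ty":0,"tz":0,"spin":0},{"tx":-0.005,"ty":0,"tz":0,"spin":0},{"tx":-0.01,"ty":0,"tz":0,"spin":0},{"tx":0.015,"ty":0,"tz":0,"spin":0},{"tx":-0.015,"ty":0,"tz":0,"spin":0}]' 214 20 | tail -3
python3 - <<'E'
from h import *
F=[]
for i in range(6):
    I=get_image('scene');F.append(read_state()['contact_force'])
print(np.mean(F,0))
A=cv2.imread('pics/scene0.png')
for im in(A,I):
    H=cv2.cvtColor(im,cv2.COLOR_BGR2HSV);b=cv2.inRange(H,(2,115,95),(12,255,255))[140:300,120:350]
    k,L,s,c=cv2.connectedComponentsWithStats(b);print([(int(a[4]),(c[i]+[120,140]).round().tolist()) for i,a in enumerate(s) if i and a[4]>4])
cv2.imwrite('pics/a8.png',I)
m=cv2.inRange(cv2.cvtColor(I,cv2.COLOR_BGR2HSV),(0,0,0),(179,110,62));m[:165]=0;m[245:]=0;m[:,:245]=0;m[:,305:]=0
y,x=np.where(m);print("dark n",len(x),"v",np.percentile(y,[5,50,95,100]),"u",np.percentile(x,[5,50,95]))
E
```

```text
contact_force: [-0.5, -0.7, -1.2]
width: 0.0136
grasp_force: 6.2
[-0.53804673  0.4652411  -1.12912861]
[(5, [211.0, 167.0]), (783, [199.0, 219.0]), (22, [347.0, 201.0]), (185, [152.0, 212.0])]
[(900, [199.0, 219.0]), (22, [347.0, 202.0]), (14, [266.0, 218.0])]
dark n 559 v [168.  193.  203.1 208. ] u [260. 275. 286.]
```

Force has fallen to about 1.1 N, so the ladle is empty, and there are no balls on the bench. I clamp, lift, carry it back over the pipe and come down close to the bench.

```bash
python3 -m creep '[{"tx":0,"ty":0,"tz":0,"spin":0},{"tx":0,"ty":0,"tz":0,"spin":0},{"tx":0,"ty":0,"tz":-0.01,"spin":0},{"tx":0,"ty":0,"tz":-0.02,"spin":0},{"tx":0,"ty":0,"tz":-0.025,"spin":0}]' 230 80 | tail -3
python3 -m creep '[{"tx":0,"ty":0,"tz":-0.025,"spin":0},{"tx":0,"ty":0,"tz":-0.015,"spin":0},{"tx":0,"ty":0.015,"tz":0,"spin":0},{"tx":0,"ty":0.027,"tz":0,"spin":0},{"tx":0,"ty":0.03,"tz":0,"spin":0}]' | head -2
python3 -m creep '[{"tx":0,"ty":0.03,"tz":0,"spin":0},{"tx":0,"ty":0.03,"tz":0,"spin":0},{"tx":0,"ty":0.03,"tz":0,"spin":0},{"tx":0,"ty":0.03,"tz":0,"spin":0},{"tx":0,"ty":0.03,"tz":0,"spin":0}]' | head -2
python3 -m creep '[{"tx":0.01,"ty":0.03,"tz":0,"spin":0},{"tx":0.01,"ty":0.03,"tz":0,"spin":0},{"tx":0.01,"ty":0.03,"tz":0,"spin":0},{"tx":0.01,"ty":0.03,"tz":0,"spin":0},{"tx":0.003,"ty":0.02,"tz":0,"spin":0}]' | head -2
python3 -m creep '[{"tx":0,"ty":0,"tz":0.02,"spin":0},{"tx":0,"ty":0,"tz":0.04,"spin":0},{"tx":0,"ty":0,"tz":0.04,"spin":0},{"tx":0,"ty":0,"tz":0.04,"spin":0},{"tx":0,"ty":0,"tz":0.03,"spin":0}]' | head -2
python3 - <<'E'
from h import *
to([.56,-.3625,.135],1.1)
J=get_image('top');I=get_image('scene');cv2.imwrite('pics/b1t.png',J);cv2.imwrite('pics/b1s.png',I)
H=cv2.cvtColor(J,cv2.COLOR_BGR2HSV);b=cv2.inRange(H,(2,100,80),(13,255,255))[170:250,245:325]
k,L,s,c=cv2.connectedComponentsWithStats(b);print('ped orange',[(int(a[4]),(c[i]+[245,170]).round().tolist()) for i,a in enumerate(s) if i and a[4]>4])
# bowl outline vs bare bench in scene
A=cv2.imread('pics/scene0.png');m=cv2.inRange(cv2.cvtColor(I,cv2.COLOR_BGR2HSV),(0,0,0),(179,100,62))
m[:170]=0;m[250:]=0;m[:,:110]=0;m[:,190:]=0;k,L,s,c=cv2.connectedComponentsWithStats(m);print(s[1:][s[1:,4]>30])
E
```

```text
contact_force: [0.1, -0.7, -0.9]
width: 0.012
grasp_force: 77.9
t: 17.13
tcp_pos: [0.5127, -0.0727, 0.3854]
t: 17.55
tcp_pos: [0.5152, -0.2249, 0.3848]
t: 17.97
tcp_pos: [0.5612, -0.3656, 0.3835]
t: 18.38
tcp_pos: [0.5601, -0.3622, 0.2108]
t 18.38 grasp [ 0.5599 -0.3621  0.1568] yaw 1.08 shift [0.0001 0.0004 0.0218] spin -0.0003 F [-0.9 -0.  -1.6] w 0.0121 gf 78.0
ped orange [(857, [275.0, 198.0]), (13, [288.0, 187.0]), (26, [285.0, 194.0]), (26, [283.0, 202.0]), (21, [294.0, 202.0]), (79, [322.0, 228.0]), (22, [294.0, 221.0]), (74, [285.0, 233.0]), (257, [303.0, 246.0])]
[[110 170  33  31 647]
 [118 206  32  28 454]]
```

```bash
python3 - <<'E'
from h import *
J=cv2.imread('pics/b1t.png');H=cv2.cvtColor(J,cv2.COLOR_BGR2HSV)
b=((H[...,1]>60)&(H[...,0]<16)).astype(np.uint8)[178:242,258:313]
print('\n'.join(''.join('#' if x else '.' for x in r) for r in b))
E
```

```text
.......................................................
.......................................................
.......................................................
.......................................................
.......................................................
.......................................................
.......................................................
.............................####......................
............................######.....................
............................######.....................
............................#####......................
.............................###.......................
.......................................................
......##...............................................
......##.................#####.........................
......##................#######........................
.......#................#######........................
........................#######........................
........................#######........................
.........................#####......
[... 1783 characters left out ...]
............................
.......................................................
.................####.###############..................
................######################.................
................######################.................
................######################.................
..................#..###############...................
........................#######........................
.......................................................
.......................................................
.......................................................
.......................................................
.......................................................
```

Five balls are in full view in the mouth, and the sixth peeks out at its left edge (264,192). All six are in. I set the ladle down, dragging it back with a weak grip so the bench turns it upright.

```bash
python3 -m creep '[{"tx":0,"ty":0,"tz":0.01,"spin":0},{"tx":0,"ty":0,"tz":0.01,"spin":0},{"tx":0,"ty":0,"tz":0.007,"spin":0},{"tx":0,"ty":0,"tz":0.003,"spin":0},{"tx":0,"ty":0,"tz":0,"spin":0}]' 215 20 | tail -3
python3 -m creep '[{"tx":-0.004,"ty":0,"tz":0.002,"spin":0},{"tx":-0.004,"ty":0,"tz":0.003,"spin":0},{"tx":-0.004,"ty":0,"tz":0.003,"spin":0},{"tx":-0.004,"ty":0,"tz":0.003,"spin":0},{"tx":-0.004,"ty":0,"tz":0.002,"spin":0}]' | tail -3
python3 -m creep '[{"tx":-0.007,"ty":0,"tz":0.001,"spin":0},{"tx":-0.007,"ty":0,"tz":0.001,"spin":0},{"tx":-0.007,"ty":0,"tz":0.001,"spin":0},{"tx":-0.01,"ty":0,"tz":0.003,"spin":0},{"tx":-0.01,"ty":0,"tz":0.003,"spin":0}]' | tail -3
python3 -m creep '[{"tx":-0.009,"ty":0,"tz":0.004,"spin":0},{"tx":-0.009,"ty":0,"tz":0.005,"spin":0},{"tx":-0.008,"ty":0,"tz":0.006,"spin":0},{"tx":-0.008,"ty":0,"tz":0.006,"spin":0},{"tx":0,"ty":0,"tz":0,"spin":0}]' | tail -3
cat > bowl.py <<'E'
from h import *
import sys
to([.44,-.3625,.038],1.1);F=[]
J=get_image('top');I=get_image('scene');cv2.imwrite(sys.argv[1]+'t.png',J);cv2.imwrite(sys.argv[1]+'s.png',I)
for n,M,z,(u0,v0,u1,v1) in(("top",J,.0,(385,180,470,262)),("scene",I,.0,(110,175,185,250))):
    m=cv2.inRange(cv2.cvtColor(M,cv2.COLOR_BGR2HSV),(0,0,0),(179,110,80))[v0:v1,u0:u1]
    k,L,s,c=cv2.connectedComponentsWithStats(m)
    for a in s[1:]:
        if a[4]>60: print(n,a+[u0,v0,0,0,0])
E
python3 bowl.py pics/c1
```

```text
contact_force: [0.1, 0.4, -2.0]
width: 0.0135
grasp_force: 16.2
contact_force: [-0.4, 0.8, 17.3]
width: 0.0135
grasp_force: 17.8
contact_force: [0.3, -0.4, -0.3]
width: 0.0136
grasp_force: 14.0
contact_force: [-1.2, -0.8, 2.1]
width: 0.0131
grasp_force: 12.4
t 20.15 grasp [ 0.4632 -0.3646  0.0853] yaw 0.98 shift [-0.023  -0.0025  0.0474] spin -0.0021 F [-1.2 -0.8  2.1] w 0.0131 gf 12.4
top [421 199  35  34 911]
top [426 232  37  30 397]
scene [130 175  23  10 130]
scene [124 195  30  32 617]
```

The bowl looks nearly round again from above (421..456, 199..233), so it is turning up. I continue down the arc.

```bash
python3 -m creep '[{"tx":-0.007,"ty":0,"tz":0.007,"spin":0},{"tx":-0.007,"ty":0,"tz":0.007,"spin":0},{"tx":-0.006,"ty":0,"tz":0.008,"spin":0},{"tx":-0.005,"ty":0,"tz":0.008,"spin":0},{"tx":0,"ty":0,"tz":0,"spin":0}]' | tail -3
python3 -m creep '[{"tx":-0.004,"ty":0,"tz":0.006,"spin":0},{"tx":-0.002,"ty":0,"tz":0.005,"spin":0},{"tx":-0.001,"ty":0,"tz":0.004,"spin":0},{"tx":-0.001,"ty":0,"tz":0.002,"spin":0},{"tx":0,"ty":0,"tz":0,"spin":0}]' | tail -3
python3 bowl.py pics/c2
python3 - <<'E'
from h import *
J=cv2.imread('pics/c2t.png');h=cv2.cvtColor(J,cv2.COLOR_BGR2HSV)
for u,v in proj("top",[[.515+.032*np.cos(a),-.362+.032*np.sin(a),.048] for a in np.arange(0,6.28,.785)]).round().astype(int): print((u,v),h[v,u],end=" ")
E
```

```text
contact_force: [-1.2, -0.1, 0.3]
width: 0.0136
grasp_force: 11.7
contact_force: [-1.4, 0.8, 1.0]
width: 0.0137
grasp_force: 11.7
t 21.08 grasp [ 0.4327 -0.3648  0.0393] yaw 1.08 shift [ 0.0074 -0.0022  0.0013] spin -0.0003 F [-1.4  0.8  1. ] w 0.0137 gf 11.7
top [420 207  35  35 718]
top [420 247  36  15 219]
scene [130 175  30  11 173]
scene [127 192  30  30 646]
(np.int64(436), np.int64(212)) [110  17  46] (np.int64(426), np.int64(216)) [105  19  79] (np.int64(422), np.int64(225)) [111  23  79] (np.int64(426), np.int64(235)) [110  18  42] (np.int64(436), np.int64(239)) [ 80   5 151] (np.int64(445), np.int64(235)) [108  23  55] (np.int64(449), np.int64(226)) [102  22  58] (np.int64(445), np.int64(216)) [105  19  55]
```

```bash
python3 -m creep '[{"tx":0,"ty":0,"tz":0.001,"spin":0},{"tx":0,"ty":0,"tz":0.001,"spin":0},{"tx":0,"ty":0,"tz":0.001,"spin":0},{"tx":0,"ty":0,"tz":0,"spin":0},{"tx":0,"ty":0,"tz":0,"spin":0}]' | tail -3
python3 -m creep '[{"tx":0,"ty":0,"tz":0,"spin":0},{"tx":0,"ty":0,"tz":0,"spin":0},{"tx":0,"ty":0,"tz":0,"spin":0},{"tx":0,"ty":0,"tz":0,"spin":0},{"tx":0,"ty":0,"tz":0,"spin":0}]' 208 20 | tail -3
python3 bowl.py pics/c3
python3 -m creep '[{"tx":0,"ty":0,"tz":0,"spin":0},{"tx":0,"ty":0,"tz":0,"spin":0},{"tx":0,"ty":0,"tz":0,"spin":0},{"tx":0,"ty":0,"tz":0,"spin":0},{"tx":0,"ty":0,"tz":0,"spin":0}]' 0 60 | tail -3
python3 -m creep '[{"tx":0,"ty":0,"tz":0,"spin":0},{"tx":0,"ty":0,"tz":-0.01,"spin":0},{"tx":0,"ty":0,"tz":-0.03,"spin":0},{"tx":0,"ty":0,"tz":-0.04,"spin":0},{"tx":0,"ty":0,"tz":-0.04,"spin":0}]' | tail -3
python3 -m creep '[{"tx":0,"ty":0,"tz":-0.04,"spin":0},{"tx":0,"ty":0,"tz":-0.04,"spin":0},{"tx":0,"ty":0,"tz":-0.03,"spin":0},{"tx":0,"ty":0,"tz":-0.02,"spin":0},{"tx":0,"ty":0,"tz":0,"spin":0}]' | head -2
python3 bowl.py pics/c4
python3 - <<'E'
from meas import *
for n,bl in(("top",(400,190,460,285)),("scene",(120,145,180,230))):
    I=cv2.imread('pics/c4%s.png'%n[0]);H=cv2.cvtColor(I,cv2.COLOR_BGR2HSV);h,s,v=[H[...,i].astype(int) for i in range(3)]
    c,P=rect(n,((s<110)&(v<95)).astype(np.uint8),.048,"bowl",bl)
E
```

```text
contact_force: [-2.5, 0.2, 3.9]
width: 0.0134
grasp_force: 11.9
contact_force: [-0.4, -0.5, 0.5]
width: 0.0157
grasp_force: 0.0
t 22.02 grasp [ 0.4331 -0.365   0.0368] yaw 1.09 shift [ 0.007  -0.0024 -0.0012] spin -0.0002 F [-0.4 -0.5  0.5] w 0.0157 gf 0.0
top [420 206  35  35 707]
top [419 246  36  16 222]
scene [129 175  32  13 194]
scene [127 193  30  29 661]
contact_force: [0.8, -0.6, -0.1]
width: 0.0747
grasp_force: 0.0
contact_force: [0.2, -0.6, 0.3]
width: 0.0852
grasp_force: 0.0
t: 23.37
tcp_pos: [0.434, -0.3658, 0.3476]
t 23.37 grasp [ 0.4344 -0.3661  0.2936] yaw 1.08 shift [ 0.0038 -0.005   0.2556] spin -0.0003 F [ 0.1 -0.2  0.3] w 0.0856 gf 0.0
top [420 206  35  35 731]
scene [127 193  30  29 661]
top bowl centre [ 517.4 -367.4] size [80.9 83.8] ang 89.94
scene bowl centre [ 532.  -356.7] size [90.3 82. ] ang 4.08
```

The ladle stands upright and is released: its bowl measures 81x84 mm as at the start, centre (517,-367). Now I pin down the cap's stub.

```bash
python3 - <<'E'
from h import *
for n,(u0,v0,u1,v1) in(("top",(115,185,170,240)),("scene",(378,205,432,258))):
    I=cv2.imread('pics/c4%s.png'%n[0]);H=cv2.cvtColor(I,cv2.COLOR_BGR2HSV)[v0:v1,u0:u1].astype(int)
    m=((H[...,1]<105)).astype(np.uint8)
    k,L,s,c=cv2.connectedComponentsWithStats(m)
    for i,a in enumerate(s[1:],1):
        if 8<a[4]<900 and 8<c[i][0]<46 and 8<c[i][1]<46:
            p=c[i]+[u0,v0];print(n,a[:5]+[u0,v0,0,0,0],p.round(1),ray(n,p,.065).round(4))
    m=((H[...,2]>175)&(H[...,1]>110)&(H[...,0]<14)).astype(np.uint8);m=cv2.morphologyEx(m,cv2.MORPH_OPEN,np.ones((3,3)))
    cs=max(cv2.findContours(m,cv2.RETR_EXTERNAL,2)[0],key=cv2.contourArea)[:,0]
    b=cv2.boxPoints(cv2.minAreaRect(ray(n,cs+[u0,v0],.004)[:,:2].astype(np.float32)));r=cv2.minAreaRect(ray(n,cs+[u0,v0],.004)[:,:2].astype(np.float32)*1000)
    print(n,np.round(r[0],1),np.round(r[1],1),round(r[2],2))
    for row in H[15:40:1,:,1] if 0 else []: print(row)
I=cv2.imread('pics/c4s.png');H=cv2.cvtColor(I,cv2.COLOR_BGR2HSV)
for v in range(214,240): print(v,' '.join('%3d/%3d'%(H[v,u,1],H[v,u,2]) for u in range(398,420)))
E
```

```text
top [129 207   8   9  67] [132.4 210.8] [[0.5382 0.3631 0.065 ]]
top [537.6 366.8] [123.9 124.2] 1.71
scene [407 220   8   6  40] [410.2 222.6] [[0.5378 0.3643 0.065 ]]
scene [535.7 367.1] [122.8 122.3] 2.95
214 138/181 139/178 138/177 141/176 141/176 138/175 139/172 140/170 137/169 139/172 138/174 139/174 138/175 138/175 139/173 139/169 136/167 138/166 138/166 137/167 137/166 135/166
215 145/192 145/190 146/187 145/187 144/186 146/184 146/182 146/180 145/181 145/183 146/184 143/185 146/185 145/186 144/182 144/175 144/170 145/169 145/169 146/168 143/169 146/168
216 151/204 150/202 151/201 151/201 150/201 150/199 151/199 151/199 152/199 152/200 151/201 150/200 152/200 150/201 153/198 151/196 151/194 152/193 152/193 152/193 151/192 152/193
217 153/206 153/207 153/207 153/206 153/208 152/206 152/206 152/207 152/206 153/207 152/206 153/207 154/207 153/207 153/206 152/206 155/206 152/206 155/206 153/206 155/206 154/205
218 153/206 153/207 153/206 152/206 153/207 152/206 154/204 153/201 153/202 151/201 150/202 150/204 153/202 153/204 151/203 153/204 155/206 154/207 153/207 153/207 154/208 
[... 3087 characters left out ...]
 153/192 154/196 153/192 153/188 151/187 154/186 151/187 152/185 153/185 152/186 153/190 152/196 153/200 153/202 152/201 154/202 155/201 154/202 154/200 154/199
237 152/158 153/187 153/200 153/203 153/203 152/201 153/201 153/202 151/202 152/200 152/201 152/201 153/201 154/202 152/201 154/202 153/203 154/202 155/201 153/201 153/201 155/201
238 155/140 155/170 152/189 152/194 153/193 153/193 152/194 152/194 153/195 153/195 152/195 152/196 152/196 154/196 153/195 153/197 153/200 154/202 152/201 153/202 154/202 152/203
239 154/141 153/155 152/171 153/177 153/178 152/179 154/179 152/181 153/182 153/183 153/183 153/185 152/186 154/182 154/177 152/181 154/190 154/196 154/200 154/199 154/200 154/202
```

Both views put the stub top at (0.538, 0.3635), with the cap's yaw about 2.2°. I travel there high above everything.

```bash
python3 -m creep '[{"tx":0,"ty":-0.015,"tz":0,"spin":0},{"tx":0,"ty":-0.03,"tz":0,"spin":0},{"tx":0,"ty":-0.036,"tz":0,"spin":0},{"tx":0,"ty":-0.036,"tz":0,"spin":0},{"tx":0,"ty":-0.036,"tz":0,"spin":0}]' 0 60 | head -2
python3 -m creep '[{"tx":0.0117,"ty":-0.037,"tz":0,"spin":0},{"tx":0.0117,"ty":-0.037,"tz":0,"spin":0},{"tx":0.0117,"ty":-0.037,"tz":0,"spin":0},{"tx":0.0117,"ty":-0.037,"tz":0,"spin":0},{"tx":0.0117,"ty":-0.037,"tz":0,"spin":0}]' | head -2
python3 -m creep '[{"tx":0.0117,"ty":-0.037,"tz":0,"spin":0},{"tx":0.0117,"ty":-0.037,"tz":0,"spin":0},{"tx":0.0117,"ty":-0.037,"tz":0,"spin":0},{"tx":0.0117,"ty":-0.037,"tz":0,"spin":0},{"tx":0.0117,"ty":-0.037,"tz":0,"spin":0}]' | head -2
python3 -m creep '[{"tx":0,"ty":-0.037,"tz":0,"spin":0},{"tx":0,"ty":-0.037,"tz":0,"spin":0},{"tx":0,"ty":-0.037,"tz":0,"spin":0},{"tx":0,"ty":-0.037,"tz":0,"spin":0},{"tx":0,"ty":-0.03,"tz":0,"spin":0}]' | head -2
python3 -m creep '[{"tx":0,"ty":-0.017,"tz":0,"spin":-0.01},{"tx":0,"ty":-0.01,"tz":0,"spin":-0.0095},{"tx":0,"ty":0,"tz":0.02,"spin":0},{"tx":0,"ty":0,"tz":0.03,"spin":0},{"tx":0,"ty":0,"tz":0.03,"spin":0}]' | head -2
python3 -c "
from h import *
to([.538,.3635,.046],2.2)"
```

```text
t: 23.88
tcp_pos: [0.4291, -0.2104, 0.3393]
t: 24.3
tcp_pos: [0.4845, -0.0243, 0.3398]
t: 24.72
tcp_pos: [0.5397, 0.1615, 0.3396]
t: 25.13
tcp_pos: [0.5353, 0.3406, 0.3391]
t: 25.55
tcp_pos: [0.5363, 0.3644, 0.2599]
t 25.55 grasp [0.5363 0.3644 0.2059] yaw 2.19 shift [0.0015 0.001  0.1599] spin -0.0002 F [-0.3 -0.3 -0.6] w 0.0852 gf 0.0
```

```bash
python3 -m creep '[{"tx":0.0015,"ty":0.001,"tz":0.03,"spin":0},{"tx":0,"ty":0,"tz":0.035,"spin":0},{"tx":0,"ty":0,"tz":0.03,"spin":0},{"tx":0,"ty":0,"tz":0.025,"spin":0},{"tx":0,"ty":0,"tz":0.015,"spin":0}]' | head -5
python3 -m creep '[{"tx":0,"ty":0,"tz":0.01,"spin":0},{"tx":0,"ty":0,"tz":0.01,"spin":0},{"tx":0,"ty":0,"tz":0.005,"spin":0},{"tx":0,"ty":0,"tz":0,"spin":0},{"tx":0,"ty":0,"tz":0,"spin":0}]' | head -5
python3 -c "
from h import *
to([.538,.3635,.046],2.2)"
python3 -m creep '[{"tx":0,"ty":0,"tz":0,"spin":0},{"tx":0,"ty":0,"tz":0,"spin":0},{"tx":0,"ty":0,"tz":0,"spin":0},{"tx":0,"ty":0,"tz":0,"spin":0},{"tx":0,"ty":0,"tz":0,"spin":0}]' 255 80 | tail -3
python3 -m creep '[{"tx":0,"ty":0,"tz":0,"spin":0},{"tx":0,"ty":0,"tz":0,"spin":0},{"tx":0,"ty":0,"tz":0,"spin":0},{"tx":0,"ty":0,"tz":0,"spin":0},{"tx":0,"ty":0,"tz":0,"spin":0}]' | tail -3
python3 -m creep '[{"tx":0,"ty":0,"tz":-0.003,"spin":0},{"tx":0,"ty":0,"tz":-0.007,"spin":0},{"tx":0,"ty":0,"tz":-0.01,"spin":0},{"tx":0,"ty":0,"tz":-0.01,"spin":0},{"tx":0,"ty":0,"tz":0,"spin":0}]' | tail -3
python3 -c "
from h import *
to([.538,.3635,.046],2.2); print(read_state()['torque'])"
```

```text
t: 25.97
tcp_pos: [0.5366, 0.3613, 0.1214]
ee_rot: [1.0, 0.019, -0.002, 0.002]
contact_force: [-0.4, -0.9, -0.3]
width: 0.0852
t: 26.38
tcp_pos: [0.5379, 0.3642, 0.1016]
ee_rot: [1.0, 0.019, 0.0, -0.0]
contact_force: [-1.2, -0.1, 0.2]
width: 0.0856
t 26.38 grasp [0.538  0.3642 0.0476] yaw 2.19 shift [-0.      0.0007  0.0016] spin -0.0002 F [-1.2 -0.1  0.2] w 0.0856 gf 0.0
contact_force: [-0.6, -0.2, -0.1]
width: 0.0255
grasp_force: 0.3
contact_force: [-1.8, 0.2, 5.4]
width: 0.0228
grasp_force: 79.2
contact_force: [0.5, 0.2, -2.3]
width: 0.0233
grasp_force: 78.5
t 27.63 grasp [0.5387 0.3651 0.08  ] yaw 2.19 shift [-0.0008  0.0017  0.0339] spin -0.0001 F [ 0.5  0.2 -2.3] w 0.0233 gf 78.5
[ 0.08678692 -0.02253231  0.01322896]
```

The cap is held (78 N, 2.3 N weight). I lift it high, and with the pedestal clear of the arm I measure it again.

```bash
python3 -m creep '[{"tx":0,"ty":0,"tz":-0.015,"spin":0},{"tx":0,"ty":0,"tz":-0.025,"spin":0},{"tx":0,"ty":0,"tz":-0.03,"spin":0},{"tx":0,"ty":0,"tz":-0.03,"spin":0},{"tx":0,"ty":0,"tz":-0.03,"spin":0}]' | head -2
python3 -m creep '[{"tx":0,"ty":0,"tz":-0.03,"spin":0},{"tx":0,"ty":0,"tz":-0.02,"spin":0},{"tx":0,"ty":0,"tz":-0.01,"spin":0},{"tx":0,"ty":0,"tz":0,"spin":0},{"tx":0,"ty":0,"tz":0,"spin":0}]' | tail -3
python3 - <<'E'
from meas import *
to([.5506,-.0027,.26],1.2)
J=get_image('top');I=get_image('scene');cv2.imwrite('pics/d1t.png',J);cv2.imwrite('pics/d1s.png',I)
# subpixel edges by gradient along scanlines: foot plate outer edges, top & scene
def edge(G,p0,p1,z,n,pick):
    # sample along p0->p1 ; strongest gradient
    t=np.linspace(0,1,161);x=p0[0]+(p1[0]-p0[0])*t;y=p0[1]+(p1[1]-p0[1])*t
    v=cv2.remap(G,x.astype(np.float32)[None],y.astype(np.float32)[None],cv2.INTER_LINEAR)[0].astype(float)
    g=np.abs(np.gradient(cv2.GaussianBlur(v[None],(0,0),5)[0]));i=g[5:-5].argmax()+5
    return (x[i],y[i]),g[i]
def side(n,M,z,half,k,c,yaw,ch=0,w=.008,span=.6):
    G=M[...,ch] if ch<3 else cv2.cvtColor(M,cv2.COLOR_BGR2HSV)[...,1];out=[]
    R2=np.array([[np.cos(yaw),-np.sin(yaw)],[np.sin(yaw),np.cos(yaw)]])
    a=np.radians(90*k);d=np.array([np.cos(a),np.sin(a)]);e=np.array([-d[1],d[0]])
    for s in np.linspace(-span,span,15)*half:
        q=[np.r_[c+R2@(d*(half+o)+e*s),z] for o in(-w,w)];pp=proj(n,q);(u,g)=edge(G,pp[0],pp[1],z,n,0)
        out.append((R2.T@(ray(n,u,z)[0,:2]-c)) @ np.c_[d,e])
    o=np.array(out);f=np.polyfit(o[:,1],o[:,0],1);r=np.abs(o[:,0]-np.polyval(f,o[:,1]));ok=r<np.median(r)*2+1e-4
    f=np.polyfit(o[ok,1],o[ok,0],1);return f[1]*1000,np.degrees(np.arctan(f[0])),np.std(o[ok,0]-np.polyval(f,o[ok,1]))*1000,ok.sum()
c=np.array([.5506,-.0027]);y=np.radians(1.2)
for n,M in(("top",J),("scene",I)):
    for name,z,h,ch,w in(("plate@.006",.006,.085,3,.01),("rim@.110",.110,.050,1,.006)):
        for k in range(4): print(n,name,"side",k,"dist %.1f slope %.2f sd %.2f n %d"%side(n,M,z,h,k,c,y,ch,w))
E
```

```text
t: 28.05
tcp_pos: [0.5373, 0.3639, 0.2624]
contact_force: [-0.2, -0.4, -3.9]
width: 0.0231
grasp_force: 78.8
t 28.47 grasp [0.5375 0.364  0.2662] yaw 2.21 shift [-0.001   0.3669  0.0063] spin 0.0175 F [-0.2 -0.4 -3.9] w 0.0231 gf 78.8
top plate@.006 side 0 dist 88.0 slope 0.35 sd 0.11 n 14
top plate@.006 side 1 dist 88.9 slope 0.02 sd 0.05 n 14
top plate@.006 side 2 dist 83.0 slope 0.18 sd 0.06 n 15
top plate@.006 side 3 dist 82.7 slope -1.09 sd 0.35 n 12
top rim@.110 side 0 dist 48.4 slope 0.39 sd 0.30 n 11
top rim@.110 side 1 dist 51.6 slope 3.29 sd 1.60 n 13
top rim@.110 side 2 dist 47.9 slope -7.49 sd 3.89 n 14
top rim@.110 side 3 dist 45.1 slope 0.37 sd 0.11 n 15
scene plate@.006 side 0 dist 91.6 slope 0.09 sd 0.61 n 15
scene plate@.006 side 1 dist 92.2 slope -0.62 sd 0.17 n 15
scene plate@.006 side 2 dist 83.5 slope -4.37 sd 2.49 n 12
scene plate@.006 side 3 dist 79.7 slope -0.02 sd 0.64 n 15
scene rim@.110 side 0 dist 49.9 slope 3.11 sd 0.83 n 14
scene rim@.110 side 1 dist 53.9 slope -0.50 sd 0.45 n 14
scene rim@.110 side 2 dist 46.3 slope 0.48 sd 0.60 n 14
scene rim@.110 side 3 dist 49.0 slope -1.66 sd 2.66 n 15
```

```bash
python3 -m creep '[{"tx":0,"ty":0.01,"tz":0,"spin":0},{"tx":0,"ty":0.02,"tz":0,"spin":0},{"tx":0,"ty":0.028,"tz":0,"spin":0},{"tx":0,"ty":0.03,"tz":0,"spin":0},{"tx":0,"ty":0.03,"tz":0,"spin":0}]' | head -2
python3 -m creep '[{"tx":0,"ty":0.03,"tz":0,"spin":0},{"tx":0,"ty":0.03,"tz":0,"spin":0},{"tx":0,"ty":0.03,"tz":0,"spin":0},{"tx":0,"ty":0.03,"tz":0,"spin":0},{"tx":0,"ty":0.03,"tz":0,"spin":0}]' | head -2
python3 -m creep '[{"tx":0.001,"ty":0.03,"tz":0,"spin":0},{"tx":0,"ty":0.03,"tz":0,"spin":0.01},{"tx":0,"ty":0.02,"tz":0,"spin":0.01},{"tx":0,"ty":0.01,"tz":0,"spin":0},{"tx":0,"ty":0.005,"tz":0,"spin":0}]' | head -2
python3 -m creep '[{"tx":0,"ty":0,"tz":0.01,"spin":0},{"tx":0,"ty":0,"tz":0.02,"spin":0},{"tx":0,"ty":0,"tz":0.02,"spin":0},{"tx":0,"ty":0,"tz":0.01,"spin":0},{"tx":0,"ty":0,"tz":0,"spin":0}]' | tail -3
python3 - <<'E'
from h import *
to([.5525,.0005,.1686],1.05)
J=get_image('top');I=get_image('scene');cv2.imwrite('pics/e1t.png',J);cv2.imwrite('pics/e1s.png',I)
s,_,yaw,g=state();z=g[2]-.0476+.004
H=cv2.cvtColor(I,cv2.COLOR_BGR2HSV);m=((H[...,1]>110)&(H[...,0]<13)&(H[...,2]>130)).astype(np.uint8);m[:150]=0;m[270:]=0;m[:,:225]=0;m[:,:]=m;m[:,325:]=0
c=max(cv2.findContours(m,0,1)[0],key=cv2.contourArea)[:,0];print(cv2.boundingRect(c))
P=ray("scene",c,z)[:,:2]*1000;r=cv2.minAreaRect(P.astype(np.float32));print("cap scene",np.round(r[0],1),np.round(r[1],1),round(r[2],2),"grasp",(g*1000).round(1))
# plate edges in the scene
E
```

```text
t: 28.98
tcp_pos: [0.5417, 0.2441, 0.3194]
t: 29.4
tcp_pos: [0.5472, 0.0937, 0.3198]
t: 29.82
tcp_pos: [0.5516, -0.0014, 0.3199]
contact_force: [0.3, -0.6, -3.4]
width: 0.0231
grasp_force: 78.9
t 30.23 grasp [0.5501 0.003  0.2036] yaw 1.21 shift [0.0025 0.0026 0.035 ] spin 0.0028 F [ 0.3 -0.6 -3.4] w 0.0231 gf 78.9
(247, 180, 52, 41)
cap scene [554.3   4.4] [118.5 121.4] 2.55 grasp [551.9   2.6 206.9]
```

```bash
python3 -m creep '[{"tx":0,"ty":0,"tz":0.007,"spin":0.002},{"tx":0,"ty":0,"tz":0.01,"spin":0},{"tx":0,"ty":0,"tz":0.007,"spin":0},{"tx":0,"ty":0,"tz":0.003,"spin":0},{"tx":0,"ty":0,"tz":0,"spin":0}]' | tail -3
cat > edg.py <<'E'
from h import *
def side(n,M,z,half,k,c,yaw,ch,w,span=.75):
    G=M[...,ch] if ch<3 else cv2.cvtColor(M,cv2.COLOR_BGR2HSV)[...,1];out=[]
    y=np.radians(yaw);R2=np.array([[np.cos(y),-np.sin(y)],[np.sin(y),np.cos(y)]])
    d=np.array([[1,0],[0,1],[-1,0],[0,-1]][k]);e=np.array([-d[1],d[0]])
    for s in np.linspace(-span,span,21)*half:
        o=np.linspace(-w,w,81);q=np.array([np.r_[c+R2@(d*(half+t)+e*s),z] for t in o]);p=proj(n,q).astype(np.float32)
        v=cv2.remap(G,p[None,:,0],p[None,:,1],cv2.INTER_LINEAR)[0].astype(np.float32)
        g=np.abs(np.gradient(cv2.GaussianBlur(v[None],(0,0),4)[0]))[4:-4];out.append((o[4:-4][g.argmax()]*1000,s*1000))
    o=np.array(out);ok=np.abs(o[:,0]-np.median(o[:,0]))<3
    f=np.polyfit(o[ok,1],o[ok,0],1);return f[1],-np.degrees(np.arctan(f[0])),np.std(o[ok,0]-np.polyval(f,o[ok,1])),int(ok.sum())
def box(tag,n,M,z,half,c,yaw,ch,w,sides=range(4)):
    r={k:side(n,M,z,half,k,np.array(c),yaw,ch,w) for k in sides}
    print(tag,n,{k:tuple(np.round(v,2)) for k,v in r.items()})
E
python3 - <<'E'
from edg import *
A={n:cv2.imread(f'pics/{n}0.png') for n in("top","scene")}
for n in A: box("cap bench",n,A[n],.004,.060,(.538,.3640),2.2,2,.009)
D={"top":cv2.imread('pics/d1t.png'),"scene":cv2.imread('pics/d1s.png')}
for n in D: box("plate",n,D[n],.006,.085,(.5525,.0005),1.05,3,.010)
G=[]
for i in range(5): I=get_image('scene');G.append(state()[3]);
g=np.mean(G,0);print("grasp",g.round(4),np.std(G,0).round(4),state()[2]);cv2.imwrite('pics/f1s.png',I)
box("cap held","scene",I,g[2]-.0476+.004,.060,g[:2],state()[2],3,.010)
box("plate now","scene",I,.006,.085,(.5525,.0005),1.05,3,.010)
E
```

```text
contact_force: [-0.7, 0.0, -3.3]
width: 0.0231
grasp_force: 78.9
cap bench top {0: (np.float64(-0.41), np.float64(0.42), np.float64(0.7), np.float64(21.0)), 1: (np.float64(-2.06), np.float64(-0.03), np.float64(1.04), np.float64(21.0)), 2: (np.float64(-0.62), np.float64(0.26), np.float64(0.7), np.float64(21.0)), 3: (np.float64(0.83), np.float64(-0.07), np.float64(0.53), np.float64(21.0))}
cap bench scene {0: (np.float64(-0.87), np.float64(-0.42), np.float64(0.55), np.float64(21.0)), 1: (np.float64(0.9), np.float64(1.01), np.float64(0.78), np.float64(21.0)), 2: (np.float64(0.12), np.float64(-1.37), np.float64(0.81), np.float64(21.0)), 3: (np.float64(-1.92), np.float64(0.35), np.float64(0.62), np.float64(21.0))}
plate top {0: (np.float64(1.5), np.float64(0.12), np.float64(0.22), np.float64(21.0)), 1: (np.float64(0.89), np.float64(0.24), np.float64(0.27), np.float64(21.0)), 2: (np.float64(-0.06), np.float64(0.09), np.float64(0.12), np.float64(21.0)), 3: (np.float64(0.89), np.float64(0.89), np.float64(0.41), np.float64(21.0))}
plate scene {0: (np.float64(4.68), np.float64(0.21), np.float6
[... 282 characters left out ...]
1801] [0.0002 0.     0.0004] 0.9329554550692358
cap held scene {0: (np.float64(2.93), np.float64(0.37), np.float64(0.49), np.float64(21.0)), 1: (np.float64(1.75), np.float64(0.92), np.float64(0.54), np.float64(21.0)), 2: (np.float64(2.62), np.float64(-1.91), np.float64(1.67), np.float64(13.0)), 3: (np.float64(-1.94), np.float64(-1.59), np.float64(0.99), np.float64(19.0))}
plate now scene {0: (np.float64(4.67), np.float64(0.18), np.float64(0.44), np.float64(21.0)), 1: (np.float64(3.85), np.float64(0.62), np.float64(0.2), np.float64(21.0)), 2: (np.float64(-1.07), np.float64(-0.53), np.float64(1.39), np.float64(8.0)), 3: (np.float64(-2.15), np.float64(0.34), np.float64(0.34), np.float64(21.0))}
```

```bash
python3 -m creep '[{"tx":0.0006,"ty":-0.0005,"tz":0.004,"spin":-0.002},{"tx":0.0006,"ty":0,"tz":0.004,"spin":0},{"tx":0,"ty":0,"tz":0.003,"spin":0},{"tx":0,"ty":0,"tz":0,"spin":0},{"tx":0,"ty":0,"tz":0,"spin":0}]' | tail -3
python3 - <<'E'
from edg import *
G=[];F=[]
for i in range(5): I=get_image('scene');G.append(state()[3]);F.append(read_state()['contact_force'])
g=np.mean(G,0);print("grasp",g.round(4),state()[2],np.mean(F,0).round(2));cv2.imwrite('pics/g1s.png',I)
box("cap held","scene",I,g[2]-.0485+.004,.060,g[:2],state()[2],3,.010)
cv2.imwrite('pics/g1.png',cv2.resize(I[165:270,215:345],(780,600),interpolation=cv2.INTER_CUBIC)[:600])
E
```

```text
contact_force: [1.0, 0.7, -2.8]
width: 0.0232
grasp_force: 78.9
grasp [0.5533 0.0019 0.169 ] 1.0486057471999686 [ 0.17  0.13 -3.06]
cap held scene {0: (np.float64(2.32), np.float64(0.48), np.float64(0.47), np.float64(21.0)), 1: (np.float64(1.82), np.float64(0.77), np.float64(0.6), np.float64(21.0)), 2: (np.float64(4.05), np.float64(-0.53), np.float64(1.29), np.float64(10.0)), 3: (np.float64(-1.94), np.float64(-2.3), np.float64(0.75), np.float64(19.0))}
```

View pics/g1.png

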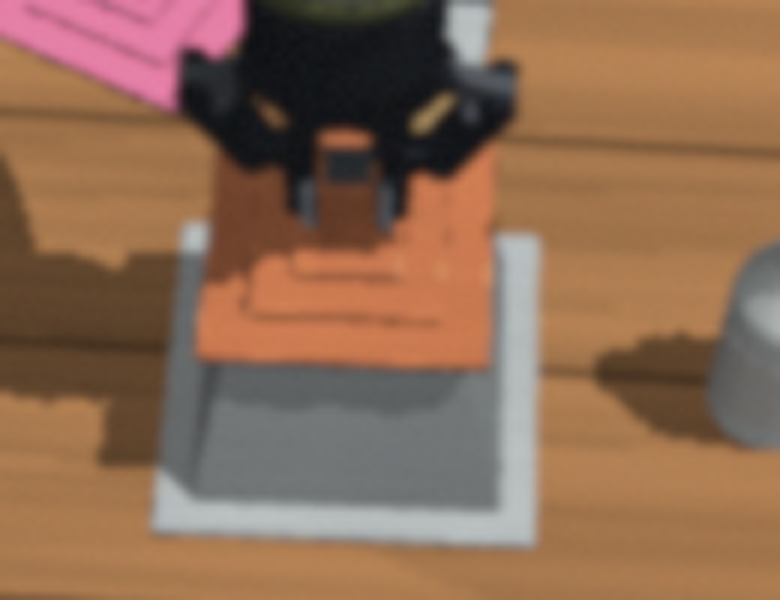

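The picture shows the cap level above the pedestal. Its front edge (197,357)-(490,368) runs parallel to the foot plate's (153,533)-(535,548), its shadow falls clear below, and the wrist carries only its weight. I hand the job in.

```bash
python3 -m creep '[{"tx":0,"ty":0,"tz":0,"spin":0},{"tx":0,"ty":0,"tz":0,"spin":0},{"tx":0,"ty":0,"tz":0,"spin":0},{"tx":0,"ty":0,"tz":0,"spin":0},{"tx":0,"ty":0,"tz":0,"spin":0}]' && python3 -c "
from rig import sign_off; print(sign_off())"
```

```text
t: 32.08
tcp_pos: [0.5532, 0.0019, 0.2229]
ee_rot: [1.0, 0.009, 0.0, -0.0]
contact_force: [1.4, -0.3, -3.3]
width: 0.0232
grasp_force: 78.9
the job is handed in; nothing more can be done
None
```

Handed in at 32 s: the balls are in the pedestal (five clearly in view, the sixth taken from a sliver at the mouth's edge and the empty ladle's weight), the ladle stands upright and released, and the copper cap is held level, centred and square about 1 cm above the rim.

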